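Take the used-up solder reel off its spindle

TASK

One of the two solder reels on the steel rack is used up: only the bare hub is left between its flanges. Slide that empty reel up its slanting spindle and off over the open end, then set it down in the blue empties bin without dropping it from a height. Leave the full reel where it is on its spindle, and do not push the flux bottle or the tip-cleaner tin out of place.

Things in the scene. Friction and masses are not known exactly. Their poses are not given: they have to be found in the camera images.
- empty_reel_center (a point): Centre of the empty reel: grey plastic, two flat flanges 100 mm across, 4 mm thick, bare hub 40 mm across between them; 46 mm wide over the flanges, bore 20 mm, 0.1 kg. z: reel's axis (at first towards the spindle's open end). Hangs on the left or right spindle, bore resting on the rod (centre 4 mm below the rod's axis), rear flange against the shoulder. Pinch it over its width near the rim's top.
- full_reel_center (a point): Centre of the full reel on the other spindle: same size and make, but wound with bright solder to 85 mm diameter, 0.85 kg; z along its axis. Stays where it is.
- rack: Steel rack, fixed. Origin: underside centre of its 200 x 270 mm base; x horizontal, the way the spindles' open ends point; z up. From x = -20 mm a plate rises, leaning back 30 deg to -x, 110 mm high, ending 14 mm above the spindle axes. Square on it, at y = +75 and -75 mm, two 12 mm rods, 120 mm long, rise 30 deg to +x; shoulder 26 mm across on the first 40 mm; 34 mm of bare rod beyond the reel.
- spindle_left_tip (a point): Centre of the open end of the spindle at rack y = +75 mm, 157 mm above the bench; z axis along the spindle, outwards and 30 degrees upwards; y axis = the rack's y. The rod's other end is fixed in the plate, 120 mm back.
- spindle_right_tip (a point): The same for the spindle at rack y = -75 mm.
- bin: Blue open stacking bin, loose, 0.6 kg. Origin: underside centre; x along its length to the full-height back wall, z up. Outside 250 x 165 mm, walls and floor 4 mm, 105 mm high; the front (-x) end is only 60 mm high and the side walls slope down to it. A small white reel (56 mm across, 30 mm high) lies flat in a back corner, at about x = +85, y = +45 mm.
- cleaner_tin_mid (a point): Middle (half-way up) of a round steel tip-cleaner tin, 60 mm across, 40 mm high with its brass wool, standing in front of the rack's base, on the side of the open ends.
- flux_bottle_mid (a point): Middle (half-way up) of a small amber bottle with black cap, 36 mm across, 85 mm high, standing behind the bin's back wall.
Not all that is in view belongs to the job. What is shaped like the part that bears empty_reel_center but green or turquoise is not meant.

How it is judged:
On the way:
1. the empty reel has been slid along its spindle until it is wholly clear of the open end (z of empty_reel_center in the frame of spindle_left_tip above 0.024 m), for 0.1 s.
At the end, for the whole second after the job is handed in: The empty reel lies or stands at rest inside the blue bin (its centre within 105 mm lengthwise and 65 mm crosswise of the bin's middle and less than 95 mm above the bin's underside), the bin is upright, and the full reel is still on its spindle, within 20 mm of where it was (x of empty_reel_center in the frame of bin between -0.105 and 0.105 m and y of empty_reel_center in the frame of bin between -0.065 and 0.065 m and z of empty_reel_center in the frame of bin between 0.015 and 0.095 m and angle between bin's own z axis and vertical below 0.1 rad and linear speed of empty_reel below 0.03 m/s and angular speed of empty_reel below 0.3 rad/s and distance of full_reel_center from where it was at the start of the episode below 0.02 m); the robot touches nothing.
It fails at once if the full reel is moved by more than 20 mm (distance of full_reel_center from where it was at the start of the episode above 0.02 m).
It fails at once if the empty reel is dropped or thrown: it moves faster than 1.1 m/s with no finger touching it (a free fall of some 60 mm) (linear speed of empty_reel above 1.1 m/s and contact force between the fingers and empty_reel below 0.05 N).
It fails at once if the flux bottle or the tip-cleaner tin is pushed out of place by more than 30 mm (distance of any of flux_bottle_mid, cleaner_tin_mid from where it was at the start of the episode above 0.03 m).
It also fails if it takes over 42 s, if anything falls off the work surface, if the arm or the gripper's body presses on something with over 40 N, if the wrist force passes 120 N, or if a joint passes its speed limit or range.

ROBOT

A 6-joint arm with a two-finger parallel gripper is mounted at the origin on the work surface. World frame = base frame: x ahead of the robot, y to its left, z up, the work surface at z = 0. Lengths are in m, angles in rad, forces in N, time in s.
With the tool pointing down it reaches from about 0.3 to 1 m from the base axis. Payload 5.1 kg.
Tool frame: the origin (TCP) lies at the very end of the fingers, on their centre line; the grasp point (between the pads) lies 19 mm behind it (env.grip_depth is the distance from the TCP to the grasp point, in m); z points along the fingers, y is the direction in which the jaws open and shut (so a half turn about z gives the same grasp; the last joint's range is limited). The gripper opens to 95 mm and grips with 3 to 60 N. Pads are 20 mm wide; open, the fingers measure 119 mm over their backs; the gripper's body (75 mm by 180 mm) begins 59 mm behind the grasp point.
Start: joints at [-1.254, 0.124, 1.65, -0, 1.367, -0.083], TCP at [0.253, -0.599, 0.215] pointing down, gripper open.
Joint ranges: [-2.61, 2.61], [-1.02, 2.33], [0.03, 2.71], [-1.35, 4.49], [0.32, 2.68], [-2.91, 2.91]. Speed limits (rad/s): [2.57, 2.57, 3.14, 3.14, 3.14, 3.14].

INTERFACE

Orientations are given as a unit quaternion [x, y, z, w].
In Python, from bench import env gives the robot as it stands.
- The arm moves only by the tool send_rows, never from a script. Its argument "targets" is text: rows parted by semicolons, each of 4 numbers parted by spaces: the shift along the tool's x, y, z in mm, then the turn about the tool's z in rad. In form: x y z turn; .... A call has 1 to 8 rows; each row is the pose to reach, as a shift and turn from the pose commanded when the call began, along the tool's axes at that moment; what a row does not reach only later rows make up. A row lasts 1/8 s, in which the tool goes at most 62.5 mm and 10.7 degrees, less where a joint would pass 70% of its speed; a pose out of reach is approached as far as the arm can. A call with a gripper value outside its range is refused whole. "jaw" is the opening, from 0 (shut) to 1 (fully open), set as the call begins (left out, the last holds). The fingers move at their own pace and stop on an object; the grip force is fixed at half the most. Time passes only in rows, so rows that repeat a pose let the fingers close. It gives the time, the measured TCP pose, the force and the opening at its end, in the units of the state.
- env.observe(): the state, without advancing time (a new reading comes with each control period).
- env.camera(name): name is "side" or "top" or "wrist"; returns a dict with "img" (420x560x3 uint8, red, green, blue), "range_z" (420x560 float32, m along the optical axis (not along the pixel's ray), 0 where there is no reading), "vfov" (degrees; the focal length in pixels is half the picture's height over the tangent of half this angle, whatever the lens; pixels are square), "cx", "cy" (the principal point, pixels), "extrinsics" (4x4, takes a point from camera to world coordinates); the wrist camera has in their place "tool_from_camera" (4x4, takes a point from camera to tool coordinates, whose origin is the TCP and whose axes are the flange's). Camera axes: x right, y up, looking along -z (the intrinsics and any distortion apply to the point x, -y, -z); pixel columns grow to the right and rows downward; lengths in m; the calibration is good to about 2 mm. A picture is of the moment at which its call begins: read the wrist's pose just before it.
- env.job_done(): hands the job in, once; it reports no verdict.
The state is a dict: "time": time; "qpos": joint angles; "qvel": joint speeds; "tau": joint torques, N m; "tcp_pos": TCP position; "eef_rot": TCP orientation; "ft_force": force on the tool from outside, world axes, zero at the start; "torque": the same for the moment, N m; "grip_width": finger opening in m.
Only numpy, scipy, OpenCV 4.12 (cv2) and the standard library are available. Lean on these libraries where they do the work, as an engineer would, in place of code of your own. Each camera call takes 0.05 s, during which the arm holds its last target.

## Working session

There is one attempt and no reset: what is moved stays moved. The work goes in short steps, Python scripts to look and compute and a tool call to move; the robot and the scene stay as the last step left them, time stands still between calls to the robot, and variables do not carry over. Pictures are saved under pics/ and viewed, and the job is handed in when it is done.

Besides the shell and the picture viewer there is one more tool, called after "Emit:" as a command line: name --argument value ..., lists and objects as JSON in quotes. send_rows: Moves the arm, as the interface text tells. Its arguments: {"type":"object","properties":{"targets":{"type":"string"},"jaw":{"type":"number"}},"required":["targets"]}

```bash
ls; mkdir -p pics; cat > h.py <<'E'
import numpy as np, cv2
from bench import env
from scipy.spatial.transform import Rotation as R
def cam(n):
    c=env.camera(n); h=c['img'].shape[0]; c['f']=h/2/np.tan(np.radians(c['vfov'])/2); return c
def save(c,p): cv2.imwrite(p,cv2.cvtColor(c['img'],cv2.COLOR_RGB2BGR))
def E(c,s=None):
    if 'extrinsics' in c: return np.array(c['extrinsics'])
    T=np.eye(4);T[:3,:3]=R.from_quat(s['eef_rot']).as_matrix();T[:3,3]=s['tcp_pos'];return T@np.array(c['tool_from_camera'])
def cloud(c,T):
    h,w=c['range_z'].shape;u,v=np.meshgrid(np.arange(w),np.arange(h));d=c['range_z'].astype(float)
    k=c.get('distortion',None)
    P=np.stack([(u-c['cx'])/c['f']*d,-(v-c['cy'])/c['f']*d,-d],-1)
    P=P@T[:3,:3].T+T[:3,3]; P[d==0]=np.nan; return P
E
python3 - <<'E'
from h import *
s=env.observe();print(s)
for n in ['side','top','wrist']:
    s=env.observe();c=cam(n);save(c,f'pics/{n}0.png')
    print(n,{k:v for k,v in c.items() if k not in('img','range_z')})
    np.savez(f'{n}0.npz',P=cloud(c,E(c,s)),img=c['img'])
E
```

```text
pics
{'time': 0.0, 'qpos': array([-1.25360036e+00,  1.24534909e-01,  1.65165353e+00,  2.07491863e-05,
        1.36751834e+00, -8.25775129e-02]), 'qvel': array([ 0.00072726,  0.0003552 , -0.00045427, -0.00133933,  0.00155351,
       -0.00033252]), 'tau': array([ 1.06836960e-03, -4.17594910e+01, -3.59929490e+01,  7.75370747e-02,
        4.91284474e-02, -1.77899033e-04]), 'tcp_pos': array([ 0.25277774, -0.5981388 ,  0.21337988]), 'eef_rot': array([ 9.80088943e-01,  1.98556152e-01, -1.13629839e-04, -1.05098487e-03]), 'ft_force': array([0.16141354, 1.50025883, 0.27963931]), 'torque': array([-0.04441253, -0.0194038 , -0.01969031]), 'grip_width': 0.0949991079860173}
side {'vfov': 44.31659179465421, 'cx': 274.4734097588114, 'cy': 206.25940747507696, 'extrinsics': array([[-0.94674648,  0.20465036, -0.24857459,  0.26269963],
       [-0.32197104, -0.60748163,  0.72615475,  0.80586682],
       [-0.00239666,  0.76751827,  0.64102259,  0.9005836 ],
       [ 0.        ,  0.        ,  0.        ,  1.        ]]), 'f': np.float64(515.6618800803467)}
top {'vfov': 43.69829839621605, 'cx': 279.93621526055557, 'cy': 208.06054209636443, 'extrinsics': array([[ 0.00469479,  0.98761126, -0.15685011,  0.35738432],
       [-0.99974599,  0.00809317,  0.02103474, -0.05601152],
       [ 0.02204356,  0.15671152,  0.98739839,  1.48563689],
       [ 0.        ,  0.        ,  0.        ,  1.        ]]), 'f': np.float64(523.7340666221136)}
wrist {'vfov': 69.95563408500863, 'cx': 274.6527753023078, 'cy': 206.99311450336285, 'tool_from_camera': array([[-1.14006441e-03,  9.54491528e-01,  2.98235852e-01,
         8.46087810e-02],
       [ 9.99998098e-01,  1.56013713e-03, -1.17046770e-03,
         7.96435433e-04],
       [-1.58249034e-03,  2.98233950e-01, -9.54491491e-01,
        -1.69801722e-01],
       [ 0.00000000e+00,  0.00000000e+00,  0.00000000e+00,
         1.00000000e+00]]), 'f': np.float64(300.1583527255742)}
```

View pics/side0.png

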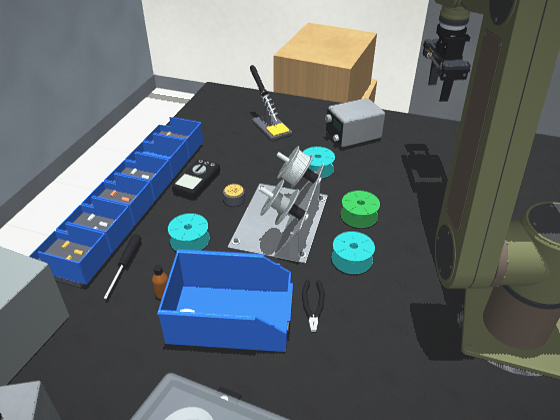

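View pics/top0.png

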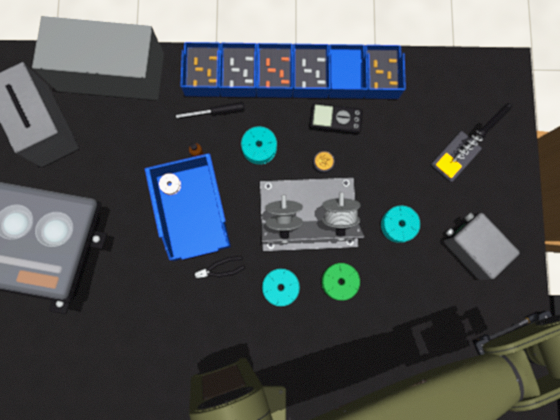

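View pics/wrist0.png

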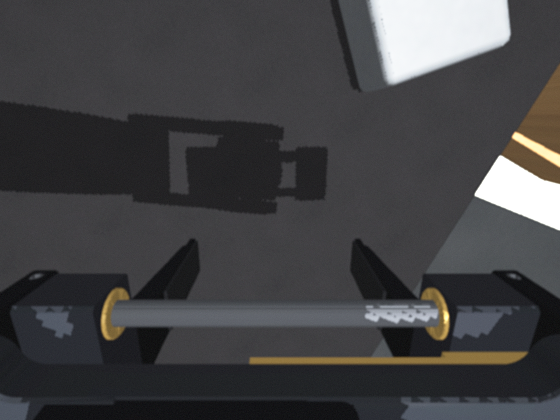

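The side and top views show that the rack's spindles point to +x, away from the robot. The bare-hub reel is on the left (+y) spindle, near top-view pixel (284,212). The full reel is at (342,212) and the bin at about (187,207). Next I'll measure them.

```bash
python3 - <<'E'
import numpy as np,cv2
for n,(a,b,c,d) in {'side':(130,140,350,290),'top':(130,130,380,280)}.items():
    im=cv2.imread(f'pics/{n}0.png')[b:d,a:c]; cv2.imwrite(f'pics/{n}0c.png',cv2.resize(im,None,fx=3.2,fy=3.2,interpolation=cv2.INTER_CUBIC))
    P=np.load(f'{n}0.npz')['P']; Z=P[b:d,a:c]
    print(n)
    for (u,v) in ([(284,212),(342,212),(266,184),(351,183),(264,245),(187,220),(324,160),(195,148),(169,184),(151,170),(208,158)] if n=='top' else [(284,190),(295,162),(233,192),(160,280),(225,300),(245,236)]):
        print((u,v),P[v,u].round(3))
# height map grid from top
P=np.load('top0.npz')['P'];h=P[130:280,130:380,2];m=np.clip(h/0.25*255,0,255);cv2.imwrite('pics/toph.png',cv2.resize(np.nan_to_num(m).astype(np.uint8),None,fx=3.2,fy=3.2,interpolation=cv2.INTER_NEAREST))
E
```

```text
side
(284, 190) [ 0.61  -0.291 -0.   ]
(295, 162) [ 0.557 -0.212  0.16 ]
(233, 192) [ 0.725 -0.198  0.033]
(160, 280) [0.746 0.167 0.057]
(225, 300) [0.611 0.131 0.   ]
(245, 236) [ 0.644 -0.076  0.003]
top
(284, 212) [ 0.557 -0.094  0.168]
(342, 212) [ 0.557 -0.241  0.177]
(266, 184) [ 0.662 -0.047  0.007]
(351, 183) [ 0.667 -0.292  0.008]
(264, 245) [ 0.486 -0.043  0.004]
(187, 220) [0.556 0.176 0.005]
(324, 160) [ 0.725 -0.211  0.047]
(195, 148) [0.746 0.149 0.082]
(169, 184) [0.66  0.231 0.007]
(151, 170) [0.682 0.266 0.085]
(208, 158) [0.713 0.11  0.1  ]
```

View pics/side0c.png

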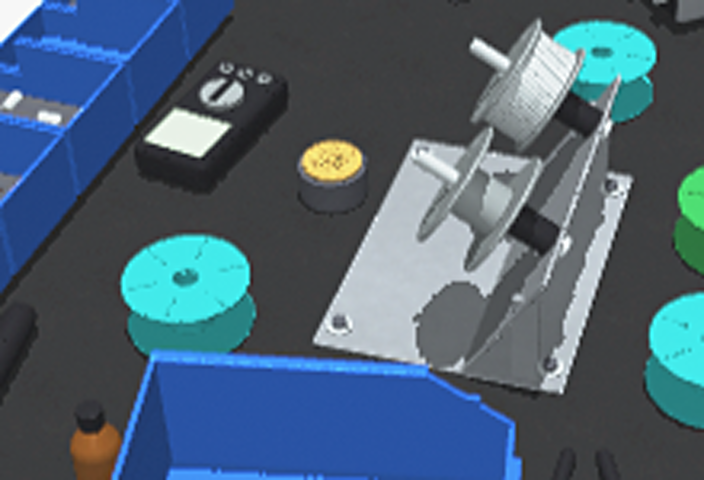

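View pics/top0c.png

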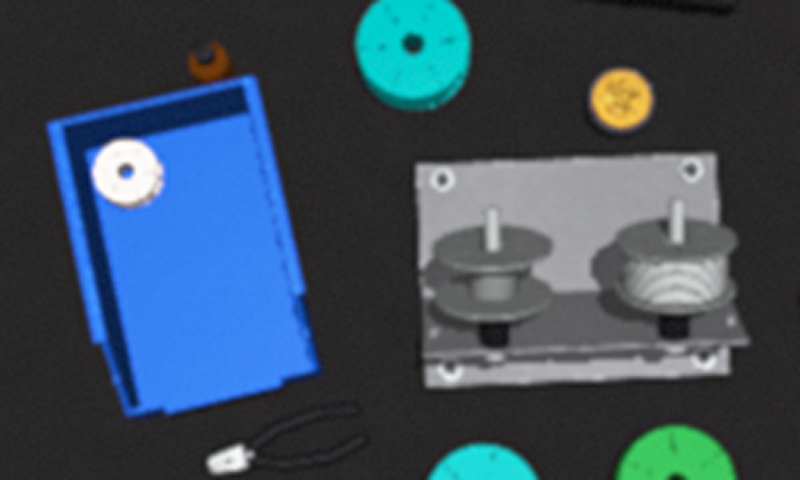

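View pics/toph.png

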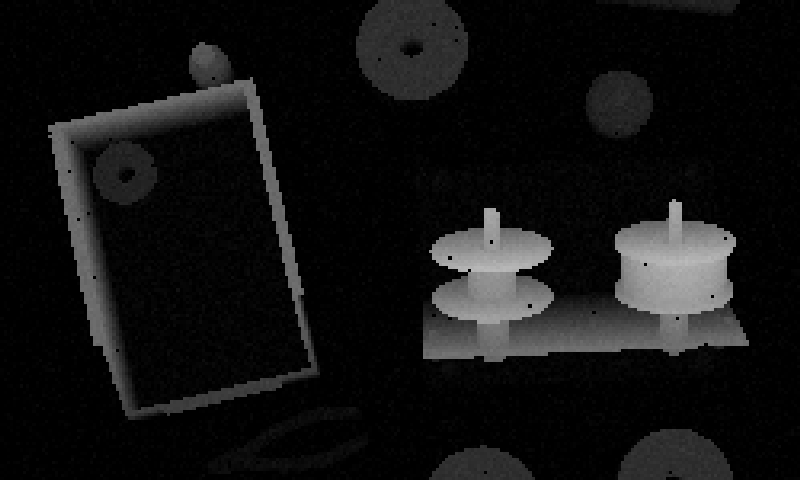

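```bash
cat > fit.py <<'E'
from h import *
from scipy.optimize import least_squares
P=np.load('top0.npz')['P']
# base plate corners by depth not distinct -> use yellowless: fit from range segments
def reg(u0,u1,v0,v1): return P[130+int(v0/3.2):130+int(v1/3.2)+1,130+int(u0/3.2):130+int(u1/3.2)+1].reshape(-1,3)
for name,box in {'E':(425,558,220,345),'F':(608,742,214,318)}.items():
    Q=reg(*box);Q=Q[np.isfinite(Q[:,0])]
    # rows of front disc : fit plane with known 30deg lean by RANSAC over yaw
    rng=np.random.default_rng(0);best=None
    Q=Q[Q[:,2]>0.09]
    for yaw in np.radians(np.arange(-10,10.1,.5)):
        n=np.array([np.cos(yaw)*np.cos(np.pi/6),np.sin(yaw)*np.cos(np.pi/6),.5]);d=Q@n
        h,e=np.histogram(d,bins=np.arange(d.min(),d.max()+.001,.001))
        k=h+np.r_[h[1:],0]
        for i in np.argsort(k)[-1:]:
            if best is None or k[i]>best[0]: best=(k[i],yaw,e[i]+.001)
    _,yaw,d0=best
    n=np.array([np.cos(yaw)*np.cos(np.pi/6),np.sin(yaw)*np.cos(np.pi/6),.5])
    I=Q[abs(Q@n-d0)<.004]
    c=I.mean(0);nn=np.linalg.svd(I-c)[2][2];nn*=np.sign(nn[0])
    print(name,best,len(I),'plane n',nn.round(3),'tilt',np.degrees(np.arcsin(nn[2])).round(1),'yaw',np.degrees(np.arctan2(nn[1],nn[0])).round(1))
    a=np.cross([0,0,1],n);a/=np.linalg.norm(a);b=np.cross(n,a)
    p=np.c_[(I-c)@a,(I-c)@b]
    print('extent a',p[:,0].min().round(4),p[:,0].max().round(4),'b',p[:,1].min().round(4),p[:,1].max().round(4))
    r=np.array([.05,.05]);am=(p[:,0].min()+p[:,0].max())/2; bm=(p[:,1].max()+p[:,1].min())/2
    fc=c+a*am+b*bm; print('front face centre',fc.round(4),'reel centre',(fc-.023*n).round(4),'tip pred',(fc+.034*n+.004*b).round(4))
E
python3 fit.py
python3 - <<'E'
import numpy as np
P=np.load('top0.npz')['P']
# spindle tips
for u0,u1,v0,v1 in [(480,502,204,230),(664,686,196,222)]:
    Q=P[130+int(v0/3.2):130+int(v1/3.2)+1,130+int(u0/3.2):130+int(u1/3.2)+1].reshape(-1,3);Q=Q[Q[:,2]>.12];print(Q[np.argsort(-Q[:,0])][:6].round(4))
# bin rim
Z=P[:,:,2];m=(P[...,1]>.05)&(P[...,1]<.3)&(P[...,0]>.42)&(P[...,0]<.76)&(Z>.045)
import cv2
Q=P[m];Q=Q[(Q[:,2]>.045)]
# remove flux: flux near
r=cv2.minAreaRect((Q[(Q[:,0]<.735)][:,:2]*1000).astype(np.float32));print('bin',r);print(cv2.boxPoints(r))
hi=Q[(Q[:,2]>.099)&(Q[:,2]<.11)];print(len(hi));r=cv2.minAreaRect((hi[:,:2]*1000).astype(np.float32));print(r,cv2.boxPoints(r))
E
```

```text
E (np.int64(259), np.float64(0.04363323129985824), np.float64(0.562800614268036)) 404 plane n [0.863 0.042 0.503] tilt 30.2 yaw 2.8
extent a -0.0496 0.0493 b -0.0547 0.0432
front face centre [ 0.5743 -0.0926  0.1389] reel centre [ 0.5544 -0.0935  0.1274] tip pred [ 0.6017 -0.0914  0.1594]
F (np.int64(240), np.float64(0.06981317007977318), np.float64(0.5571494589614224)) 412 plane n [0.863 0.043 0.503] tilt 30.2 yaw 2.9
extent a -0.0505 0.0472 b -0.0528 0.0445
front face centre [ 0.581  -0.2429  0.1402] reel centre [ 0.5611 -0.2443  0.1287] tip pred [ 0.6084 -0.241   0.1607]
[[ 0.6026 -0.0921  0.1571]
 [ 0.6023 -0.0869  0.1583]
 [ 0.602  -0.0945  0.1604]
 [ 0.6016 -0.0893  0.1626]
 [ 0.5997 -0.0869  0.1583]
 [ 0.5996 -0.0972  0.1593]]
[[ 0.6133 -0.2407  0.1495]
 [ 0.6091 -0.2447  0.1576]
 [ 0.6088 -0.2393  0.1588]
 [ 0.6085 -0.2365  0.1607]
 [ 0.6074 -0.2409  0.1663]
 [ 0.6067 -0.2423  0.1562]]
bin ((588.9967041015625, 166.10047912597656), (278.2774963378906, 177.79164123535156), 14.150971412658691)
[[432.3471  218.28242]
 [475.81317  45.88588]
 [745.6463  113.91853]
 [702.18024 286.31506]]
648
((603.2186279296875, 169.51943969726562), (206.294189453125, 178.0931396484375), 13.767508506774902) [[481.84348  231.4604  ]
 [524.22656   58.48401 ]
 [724.59375  107.578476]
 [682.2107   280.55487 ]]
```

```bash
cat >> h.py <<'E'
def delta(p,yaw=None):
    "shift in tool axes (mm) from measured pose to world p; yaw = desired world angle of tool y (deg)"
    s=env.observe();M=R.from_quat(s['eef_rot']).as_matrix()
    d=M.T@(np.array(p)-s['tcp_pos'])*1000
    cur=np.degrees(np.arctan2(M[1,1],M[0,1]));t=0 if yaw is None else -np.radians((yaw-cur+180)%360-180)
    print('t',round(s['time'],2),'tcp',s['tcp_pos'].round(4),'yaw',cur.round(2),'F',s['ft_force'].round(1),'w',round(s['grip_width'],4),'d',d.round(1),'turn',round(t,3))
    return d
E
cat > plan.py <<'E'
E
python3 - <<'E'
from h import *
from scipy.optimize import minimize
a=np.radians(2.7);C=np.array([.5544,-.0935,.1255])
mid=C+np.array([-.0175*np.cos(a),-.0175*np.sin(a),0]);print(mid)
delta([.4,-.4,.34],2.7);delta([mid[0],mid[1],.27],2.7)
# bin fit: points of rim high
P=np.load('top0.npz')['P'];Q=P.reshape(-1,3);Q=Q[np.isfinite(Q[:,0])]
Q=Q[(Q[:,1]>.04)&(Q[:,1]<.3)&(Q[:,0]>.42)&(Q[:,0]<.76)&(Q[:,2]>.05)]
# rim height by local x; top rim
def f(p):
    c,s_=np.cos(p[2]),np.sin(p[2]);d=Q[:,:2]-p[:2];x=d@[c,s_];y=d@[-s_,c]
    r=np.minimum(np.minimum(abs(abs(y)-.0805),abs(x-.123)),abs(x+.123)); return np.minimum(r,.006).sum()
best=min((minimize(f,[x0,y0,np.radians(t)],method='Nelder-Mead') for x0 in(.57,.58,.59) for y0 in(.155,.165,.175) for t in(12,14,16)),key=lambda r:r.fun)
print('bin',best.x[:2],np.degrees(best.x[2]),best.fun/len(Q))
E
```

```text
[ 0.53691943 -0.09432436  0.1255    ]
t 0.15 tcp [ 0.2528 -0.5983  0.2137] yaw -67.09 F [-0.2 -0.5 -0.6] w 0.095 d [ 212.8 -125.6 -126.1] turn -1.218
t 0.15 tcp [ 0.2528 -0.5983  0.2137] yaw -67.09 F [-0.2 -0.5 -0.6] w 0.095 d [ 457.8 -353.7  -55.7] turn -1.218
bin [0.58005094 0.16181465] 13.980820757871403 0.002249308306022923
```

Emit:
send_rows --targets "0 0 -45 0; 30 -15 -90 -0.12; 75 -45 -120 -0.28; 125 -80 -126 -0.44; 175 -115 -126 -0.6; 225 -155 -126 -0.76; 275 -195 -126 -0.92; 325 -235 -126 -1.08" --jaw 1

```text
time: 1.15
tcp_pos: [0.4592, -0.2578, 0.3404]
eef_rot: [0.737, 0.676, 0.0, -0.0]
ft_force: [1.7, -0.7, -0.3]
grip_width: 0.0953
```

```bash
python3 -c "
from h import *
delta([.537,-.0943,.27],2.7)"
```

```text
t 1.15 tcp [ 0.4592 -0.2578  0.3404] yaw -4.93 F [ 1.7 -0.7 -0.3] w 0.0953 d [169.6  63.5  70.4] turn -0.133
```

Emit:
send_rows --targets "40 15 0 -0.05; 85 30 10 -0.09; 130 50 40 -0.133; 160 62 66 -0.133; 169.6 63.5 70.4 -0.133; 169.6 63.5 70.4 -0.133" --jaw 1

```text
time: 1.9
tcp_pos: [0.5372, -0.0966, 0.2703]
eef_rot: [0.692, 0.722, -0.0, -0.0]
ft_force: [0.5, 0.5, 1.3]
grip_width: 0.0948
```

```bash
python3 -c "
from h import *
delta([.537,-.0943,.27],2.7)
s=env.observe();c=cam('wrist');save(c,'pics/w1.png');np.savez('w1.npz',P=cloud(c,E(c,s)))
c=cam('side');save(c,'pics/s1.png')
"
```

```text
t 1.9 tcp [ 0.5372 -0.0966  0.2703] yaw 2.45 F [0.5 0.5 1.3] w 0.0948 d [ 2.3 -0.1  0.3] turn -0.004
```

View pics/w1.png

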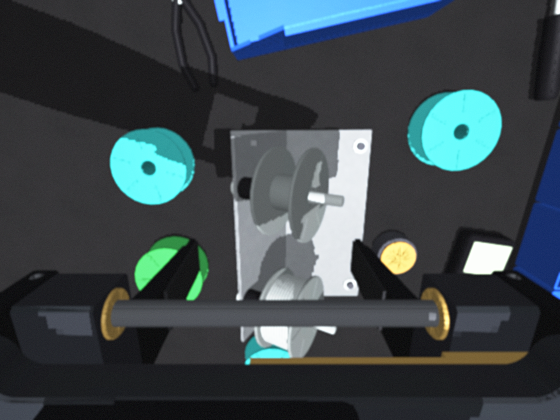

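View pics/s1.png

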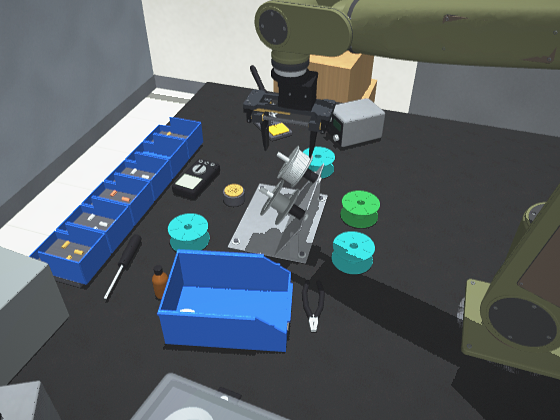

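```bash
python3 - <<'E'
from h import *
P=np.load('w1.npz')['P']
for u,v in [(315,170),(300,165),(327,200),(340,201),(262,190),(262,160),(285,290),(360,146),(398,258),(437,395)]: print((u,v),P[v,u].round(4))
Q=P[130:250,230:370].reshape(-1,3);Q=Q[np.isfinite(Q[:,0])]
Q=Q[(Q[:,2]>.09)&(Q[:,1]>-.16)]
best=None
for yaw in np.radians(np.arange(-4,10,.5)):
    n=np.array([np.cos(yaw)*np.cos(np.pi/6),np.sin(yaw)*np.cos(np.pi/6),.5]);d=Q@n
    h,e=np.histogram(d,bins=np.arange(d.min(),d.max()+.001,.001));k=h+np.r_[h[1:],0];i=k.argmax()
    if best is None or k[i]>best[0]: best=(k[i],yaw,e[i]+.001)
_,yaw,d0=best
n=np.array([np.cos(yaw)*np.cos(np.pi/6),np.sin(yaw)*np.cos(np.pi/6),.5]);I=Q[abs(Q@n-d0)<.003]
c=I.mean(0);nn=np.linalg.svd(I-c)[2][2];nn*=np.sign(nn[0]);print(best,len(I),nn.round(3),np.degrees(np.arctan2(nn[1],nn[0])))
yaw=np.radians(2.7);n=np.array([np.cos(yaw)*np.cos(np.pi/6),np.sin(yaw)*np.cos(np.pi/6),.5])
a=np.cross([0,0,1],n);a/=np.linalg.norm(a);b=np.cross(n,a);p=np.c_[(I-c)@a,(I-c)@b]
print(p.min(0),p.max(0))
lo,hi=p.min(0),p.max(0);fc=c+a*(lo[0]+hi[0])/2+b*(lo[1]+hi[1])/2
print('fc',fc,'centre',fc-.023*n,'tip',fc+.034*n+.004*b,'d',(c@n))
top=np.load('top0.npz')['P']
C=np.array([.5544,-.0935,.1274]);print('topcam face d',(C+.023*n)@n)
# rear flange outer top via lateral: highest points of whole reel
print('max z',np.sort(Q[:,2])[-8:].round(4))
# rear flange inner face points
d=Q@n;h,e=np.histogram(d-c@n,bins=np.arange(-.06,.04,.002));print(list(zip(e.round(3),h)))
E
```

```text
(315, 170) [ 0.578  -0.0677  0.1318]
(300, 165) [ 0.5592 -0.0579  0.1633]
(327, 200) [ 0.5889 -0.0928  0.1553]
(340, 201) [ 0.6    -0.0911  0.1631]
(262, 190) [ 0.5241 -0.0884  0.1429]
(262, 160) [ 0.5232 -0.058   0.1422]
(285, 290) [ 0.5538 -0.2065  0.1397]
(360, 146) [ 0.6565 -0.0527  0.0091]
(398, 258) [ 0.7237 -0.209   0.0416]
(437, 395) [ 0.572  -0.0705  0.3894]
(np.int64(2471), np.float64(0.04363323129985824), np.float64(0.563190304159104)) 2775 [0.861 0.045 0.507] 2.9800576850513867
[-0.05261418 -0.05846124] [0.04600566 0.03975023]
fc [ 0.57557322 -0.09301258  0.13796129] centre [ 0.55567674 -0.09395087  0.12646129] tip [ 0.60298761 -0.09171975  0.15842539] d 0.5630938347380116
topcam face d 0.562477117337002
max z [0.2857 0.2857 0.2859 0.2859 0.2859 0.2862 0.2864 0.2875]
[(np.float64(-0.06), np.int64(0)), (np.float64(-0.058), np.int64(0)), (np.float64(-0.056), np.int64(0)), (np.float64(-0.054), np.int64(0)), (np.float64(-0.052), np.int64(0)), (np.float64(-0.05), np.int64(0)), (np.float64(-0.048), np.int64(2)), (np.float64(-0.046), np.int64(75)), (np.float64(-0.044), np.int64(
[... 717 characters left out ...]
), (np.float64(-0.002), np.int64(859)), (np.float64(0.0), np.int64(1807)), (np.float64(0.002), np.int64(22)), (np.float64(0.004), np.int64(21)), (np.float64(0.006), np.int64(20)), (np.float64(0.008), np.int64(21)), (np.float64(0.01), np.int64(21)), (np.float64(0.012), np.int64(23)), (np.float64(0.014), np.int64(21)), (np.float64(0.016), np.int64(22)), (np.float64(0.018), np.int64(24)), (np.float64(0.02), np.int64(22)), (np.float64(0.022), np.int64(23)), (np.float64(0.024), np.int64(22)), (np.float64(0.026), np.int64(23)), (np.float64(0.028), np.int64(25)), (np.float64(0.03), np.int64(21)), (np.float64(0.032), np.int64(33)), (np.float64(0.034), np.int64(16)), (np.float64(0.036), np.int64(0))]
```

```bash
python3 -c "
from h import *
delta([.5375,-.0948,.154],2.7)"
```

```text
t 2.0 tcp [ 0.5376 -0.0977  0.2717] yaw 2.35 F [-0.6  1.   0.1] w 0.0951 d [  3.   -0.2 117.7] turn -0.006
```

Emit:
send_rows --targets "2 0 30 -0.005; 2 0 60 -0.005; 2 0 78 -0.005; 2 0 78 -0.005; 2 0 78 -0.005" --jaw 0.65

```text
time: 2.62
tcp_pos: [0.538, -0.0953, 0.1939]
eef_rot: [0.69, 0.723, 0.001, 0.001]
ft_force: [0.8, -0.5, 0.3]
grip_width: 0.0623
```

```bash
python3 -c "
from h import *
delta([.5375,-.0948,.154],2.7)
for i in range(3):
  s=env.observe();c=cam('wrist');delta([.5375,-.0948,.154],2.7)
save(c,'pics/w2.png')
"
```

```text
t 2.62 tcp [ 0.538  -0.0953  0.1939] yaw 2.66 F [ 0.8 -0.5  0.3] w 0.0623 d [ 0.5 -0.6 39.9] turn -0.001
t 2.67 tcp [ 0.5382 -0.0952  0.1941] yaw 2.67 F [-0.2  0.2  0.5] w 0.0622 d [ 0.5 -0.8 40.1] turn -0.0
t 2.73 tcp [ 0.5382 -0.0951  0.1941] yaw 2.68 F [ 0.1  0.5 -0.4] w 0.0622 d [ 0.4 -0.7 40.1] turn -0.0
t 2.77 tcp [ 0.5381 -0.095   0.1939] yaw 2.69 F [ 0.6 -0.7  0.4] w 0.062 d [ 0.2 -0.6 39.9] turn -0.0
```

View pics/w2.png

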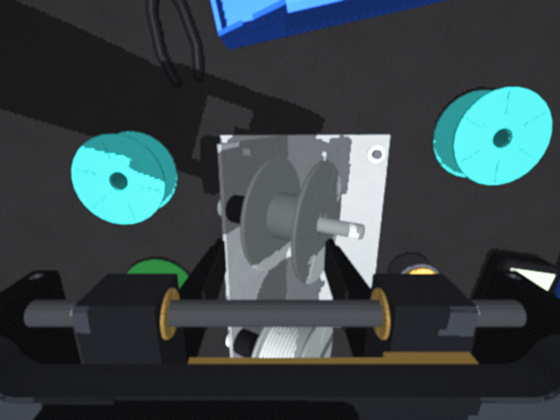

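Seen from the wrist, the empty reel sits between the two fingertips, at about (222,240) and (330,240), with the rod just ahead of the front finger. I'll descend slowly.

Emit:
send_rows --targets "0 -0.6 15 0; 0 -0.6 28 0; 0 -0.6 35 0; 0 -0.6 38 0; 0 -0.6 40 0; 0 -0.6 40 0" --jaw 0.65

```text
time: 3.52
tcp_pos: [0.5368, -0.0948, 0.1525]
eef_rot: [0.69, 0.724, 0.0, 0.0]
ft_force: [0.1, -0.2, -0.9]
grip_width: 0.0615
```

```bash
python3 -c "
from h import *
delta([.5375,-.0948,.154],2.7)
c=cam('wrist');save(c,'pics/w3.png');c=cam('side')
cv2.imwrite('pics/s3.png',cv2.resize(c['img'][100:260,210:360,::-1],None,fx=3.7,fy=3.7,interpolation=cv2.INTER_CUBIC))
"
```

```text
t 3.52 tcp [ 0.5368 -0.0948  0.1525] yaw 2.69 F [ 0.1 -0.2 -0.9] w 0.0615 d [-0.1  0.7 -1.5] turn -0.0
```

View pics/w3.png

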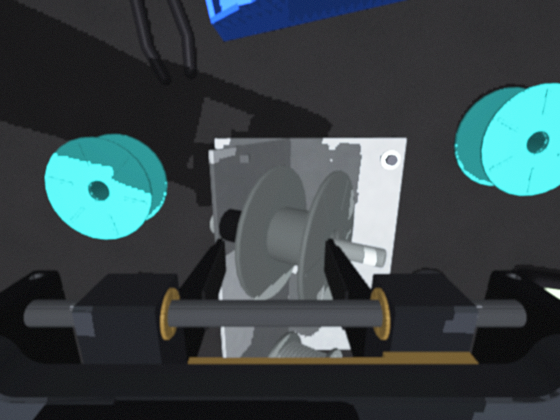

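View pics/s3.png

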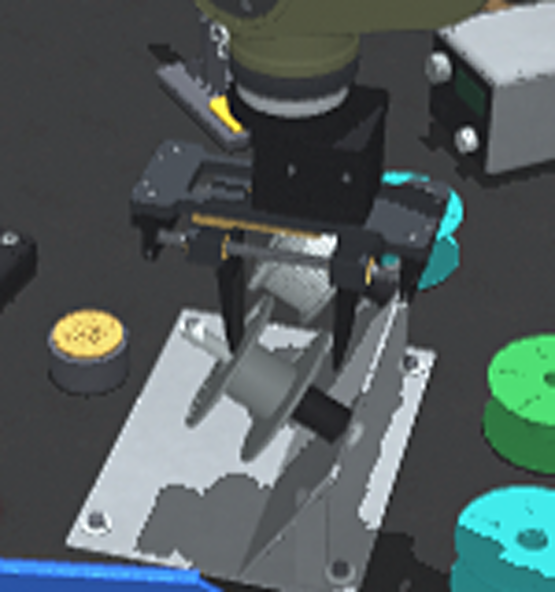

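Both fingers straddle the reel and no contact force shows, so I'll close.

Emit:
send_rows --targets "0 0 0 0; 0 0 0 0; 0 0 0 0; 0 0 0 0" --jaw 0.3

```text
time: 4.12
tcp_pos: [0.5387, -0.0949, 0.1537]
eef_rot: [0.69, 0.724, 0.002, 0.002]
ft_force: [4.0, 0.9, 1.2]
grip_width: 0.0536
```

```bash
python3 -c "
from h import *
delta([.5375,-.0948,.154],2.7)
s=env.observe();print(s['torque'].round(2))
c=cam('wrist');save(c,'pics/w4.png');c=cam('side')
cv2.imwrite('pics/s4.png',cv2.resize(c['img'][100:260,210:360,::-1],None,fx=3.7,fy=3.7,interpolation=cv2.INTER_CUBIC))
"
```

```text
t 4.12 tcp [ 0.5387 -0.0949  0.1537] yaw 2.69 F [4.  0.9 1.2] w 0.0536 d [ 0.1 -1.2 -0.3] turn -0.0
[ 0.04 -1.23 -0.02]
```

View pics/w4.png

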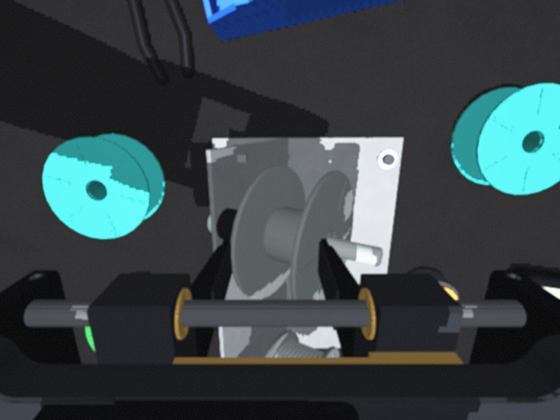

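View pics/s4.png

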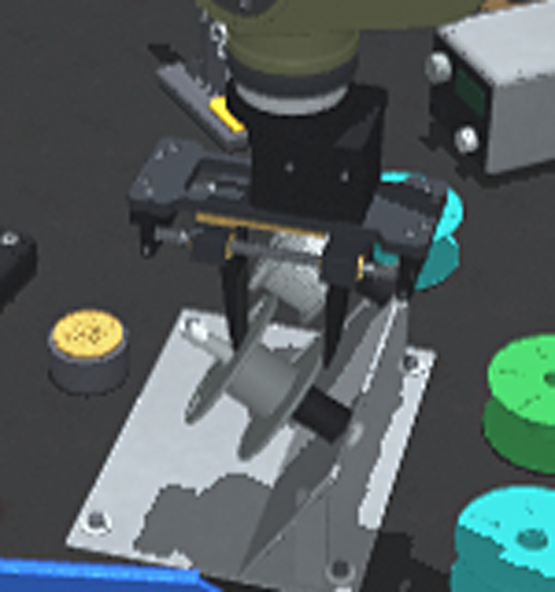

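The opening stopped at 53.6 mm. I expected 46/cos30 = 53.1 mm, so the reel is held without rotating. I'll start sliding it up.

Emit:
send_rows --targets "0 4.3 -2.5 0; 0 8.7 -5 0; 0 13 -7.5 0; 0 17.3 -10 0; 0 17.3 -10 0" --jaw 0.3

```text
time: 4.85
tcp_pos: [0.5544, -0.0939, 0.1625]
eef_rot: [0.69, 0.724, 0.0, 0.0]
ft_force: [-0.5, -0.1, -0.6]
grip_width: 0.0537
```

```bash
python3 -c "
from h import *
delta([.5375,-.0948,.154],2.7)
s=env.observe();print(s['torque'].round(2))
c=cam('wrist');save(c,'pics/w5.png');c=cam('side')
cv2.imwrite('pics/s5.png',cv2.resize(c['img'][100:260,210:360,::-1],None,fx=3.7,fy=3.7,interpolation=cv2.INTER_CUBIC))
"
```

```text
t 4.85 tcp [ 0.5544 -0.0939  0.1625] yaw 2.7 F [-0.5 -0.1 -0.6] w 0.0537 d [ -0.1 -16.9   8.5] turn -0.0
[-0.   -0.09 -0.  ]
```

View pics/s5.png

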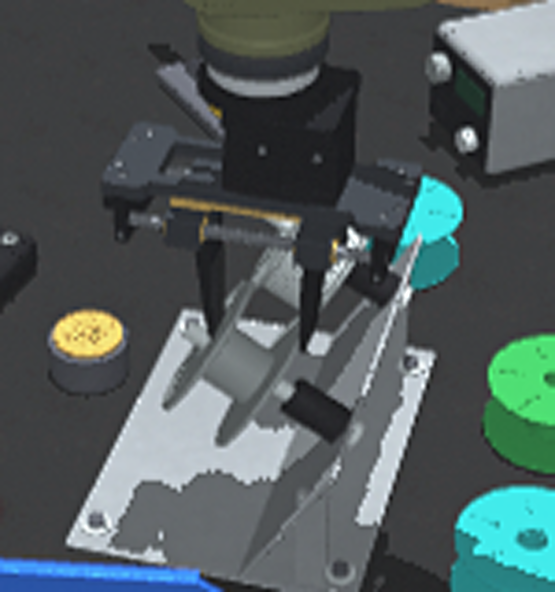

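View pics/w5.png

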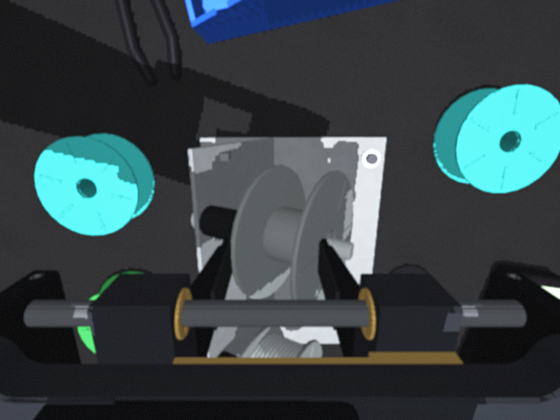

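The reel moves with the gripper: the shoulder is now exposed, the width is unchanged and there is no wrist force. I'll go on along the spindle.

Emit:
send_rows --targets "0 7.8 -4.5 0; 0 15.6 -9 0; 0 23.4 -13.5 0; 0 31.2 -18 0; 0 39 -22.5 0; 0 46.8 -27 0; 0 54.6 -31.5 0; 0 60.6 -35 0" --jaw 0.3

```text
time: 5.95
tcp_pos: [0.615, -0.091, 0.1976]
eef_rot: [0.69, 0.724, 0.0, 0.0]
ft_force: [-0.5, 0.6, -0.5]
grip_width: 0.0536
```

Emit:
send_rows --targets "0 6 -3.5 0; 0 12 -7 0; 0 18 -10.5 0; 0 24 -14 0; 0 30 -17.5 0; 0 36 -21 0; 0 36 -21 0; 0 36 -21 0" --jaw 0.3

```text
time: 6.95
tcp_pos: [0.6503, -0.0893, 0.2181]
eef_rot: [0.69, 0.724, -0.0, -0.0]
ft_force: [0.4, -0.3, -1.2]
grip_width: 0.0533
```

```bash
python3 -c "
from h import *
delta([.5375,-.0948,.154],2.7)
s=env.observe();print(s['torque'].round(2))
s=env.observe();c=cam('wrist');save(c,'pics/w6.png');np.savez('w6.npz',P=cloud(c,E(c,s)));c=cam('side')
cv2.imwrite('pics/s6.png',cv2.resize(c['img'][60:260,180:360,::-1],None,fx=3,fy=3,interpolation=cv2.INTER_CUBIC))
"
```

```text
t 6.95 tcp [ 0.6503 -0.0893  0.2181] yaw 2.7 F [ 0.4 -0.3 -1.2] w 0.0533 d [  -0.2 -112.9   64.1] turn -0.0
[-0.06 -0.1  -0.02]
```

View pics/s6.png

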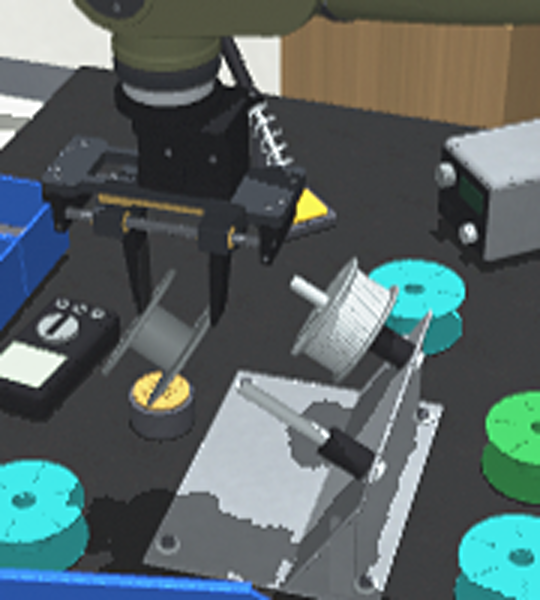

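View pics/w6.png

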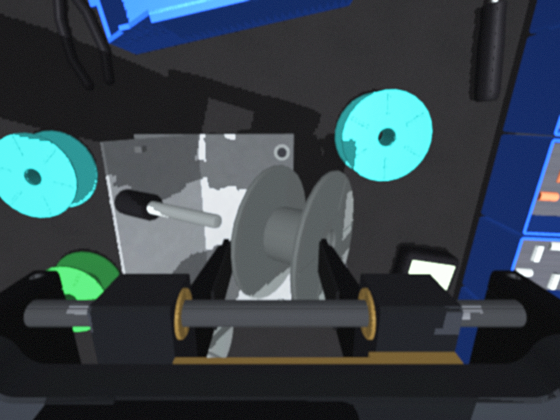

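The reel is wholly off the spindle and held at its 30° tilt. I'll measure where it sits relative to the TCP.

```bash
cat > reel.py <<'E'
from h import *
def reel(P,zmin=.08):
    s=env.observe();t=s['tcp_pos'];M=R.from_quat(s['eef_rot']).as_matrix()
    Q=P.reshape(-1,3);Q=Q[np.isfinite(Q[:,0])];L=(Q-t)@M
    L=L[(abs(L[:,1])<.09)&(L[:,0]>.012)&(L[:,0]<.06)&(L[:,2]>-.06)&(L[:,2]<.11)]
    # planes : normal in tool yz
    best=None
    for e in np.radians(np.arange(-10,91,.5)):
        n=np.array([0,np.cos(e),-np.sin(e)]);d=L@n
        h,b=np.histogram(d,bins=np.arange(-.15,.15,.001));k=h+np.r_[h[1:],0]
        i=k.argmax()
        if best is None or k[i]>best[0]: best=(k[i],e,b[i]+.001)
    n=np.array([0,np.cos(best[1]),-np.sin(best[1])]);h,b=np.histogram(L@n,bins=np.arange(-.15,.15,.002))
    print('elev',np.degrees(best[1]),'d',best[2],'n',best[0]);print([(round(x*1000),int(c)) for x,c in zip(b,h) if c>80])
    return L,best
if __name__=='__main__':
    P=np.load('w6.npz')['P'];L,b=reel(P)
    n=np.array([0,np.cos(b[1]),-np.sin(b[1])]);I=L[abs(L@n-b[2])<.003];tt=np.array([0,np.sin(b[1]),np.cos(b[1])])
    print('down-plane coord range',(I@tt).min(),(I@tt).max(),'x',I[:,0].min(),I[:,0].max())
E
python3 reel.py; python3 -c "
from h import *
a=np.radians(2.7);C=np.array([.555,-.094,.1258]);t=np.array([.5381,-.0949,.1537]);d=C-t
print('centre rel tcp along jaw',d[0]*np.cos(a)+d[1]*np.sin(a),'z',d[2])"
```

```text
elev 32.5 d -0.018999999999999878 n 2567
[(-22, 160), (-20, 2567), (-18, 192), (20, 245), (22, 2425)]
down-plane coord range -0.01669107707162593 0.07828183181250639 x 0.012026544376907056 0.049680929681279094
centre rel tcp along jaw 0.016923634692495998 z -0.027900000000000008
```

```bash
python3 -c "
from h import *
delta([.5698,.1544,.26],14)
delta([.5698,.1544,.086],14)"
```

```text
t 7.05 tcp [ 0.6502 -0.0894  0.218 ] yaw 2.69 F [-0.   0.1 -0.8] w 0.0537 d [247.3 -68.8 -42. ] turn -0.197
t 7.05 tcp [ 0.6502 -0.0894  0.218 ] yaw 2.69 F [-0.   0.1 -0.8] w 0.0537 d [247.2 -68.8 132. ] turn -0.197
```

Emit:
send_rows --targets "0 0 -12 0; 10 0 -32 0; 30 -4 -42 -0.03; 60 -12 -42 -0.06; 95 -22 -42 -0.09; 130 -34 -42 -0.12; 165 -46 -42 -0.15; 195 -56 -42 -0.18" --jaw 0.3

```text
time: 8.05
tcp_pos: [0.5843, 0.1054, 0.2615]
eef_rot: [0.621, 0.784, 0.001, 0.0]
ft_force: [-0.3, -0.7, -0.2]
grip_width: 0.0536
```

```bash
python3 -c "
from h import *
delta([.5698,.1544,.26],14)"
```

```text
t 8.05 tcp [0.5843 0.1054 0.2615] yaw 13.2 F [-0.3 -0.7 -0.2] w 0.0536 d [51.1 -2.9  1.5] turn -0.014
```

Emit:
send_rows --targets "20 -1 0 -0.01; 38 -2 0 -0.016; 48 -3 0 -0.016; 51 -3 0 -0.016; 51 -3 0 -0.016" --jaw 0.3

```text
time: 8.68
tcp_pos: [0.5711, 0.1515, 0.2602]
eef_rot: [0.616, 0.787, -0.0, 0.0]
ft_force: [0.3, 0.2, 0.1]
grip_width: 0.0539
```

```bash
python3 -c "
from h import *
delta([.5698,.1544,.086],14)
s=env.observe();c=cam('wrist');save(c,'pics/w7.png');np.savez('w7.npz',P=cloud(c,E(c,s)));c=cam('top');save(c,'pics/t7.png')
c=cam('side');save(c,'pics/s7.png')
"; python3 - <<'E'
from reel import *
reel(np.load('w7.npz')['P'])
E
```

```text
t 8.68 tcp [0.5711 0.1515 0.2602] yaw 13.9 F [0.3 0.2 0.1] w 0.0539 d [  3.2  -0.5 174.2] turn -0.002
elev 32.0 d -0.018999999999999878 n 2680
[(-22, 188), (-20, 2680), (20, 281), (22, 2454)]
```

View pics/w7.png

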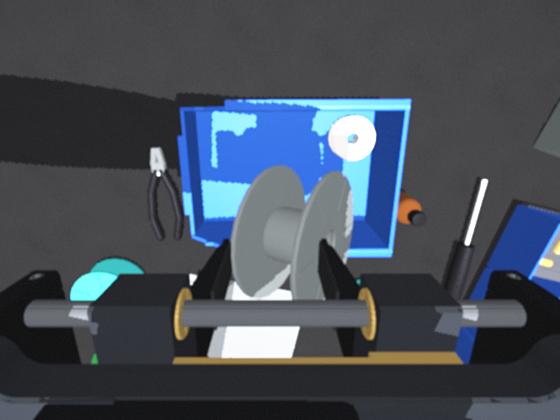

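View pics/s7.png

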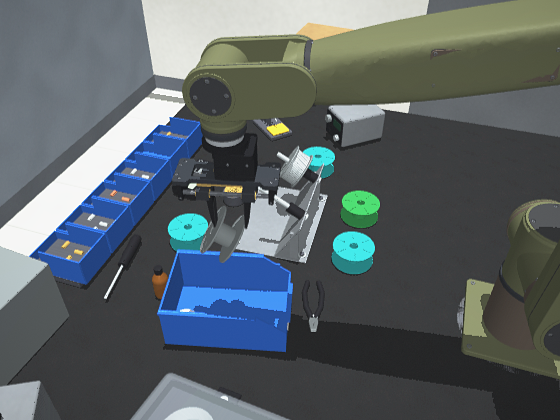

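```bash
python3 - <<'E'
from h import *
P=np.load('w7.npz')['P'];Q=P.reshape(-1,3);Q=Q[np.isfinite(Q[:,0])]
a=np.radians(14);d=Q[:,:2]-[.580,.162];x=d@[np.cos(a),np.sin(a)];y=d@[-np.sin(a),np.cos(a)]
m=(Q[:,2]>.098)&(Q[:,2]<.112)&(abs(x)<.14)&(abs(y)<.1)
b=m&(abs(y)<.07)&(x>.1);print('back',np.percentile(x[b],[2,50,98]),b.sum())
for sg in(1,-1):
    b=m&(abs(x)<.07)&(y*sg>.065);print('side',sg,np.percentile(y[b],[2,50,98]),b.sum())
f=(abs(y)<.06)&(x<-.08)&(x>-.14)&(Q[:,2]>.03)&(Q[:,2]<.065);print('front',np.percentile(x[f],[2,50,98]),f.sum())
fl=(abs(x)<.05)&(abs(y)<.06)&(Q[:,2]<.03);print('floor',np.median(Q[fl,2]))
E
```

```text
back [0.12285291 0.12397799 0.12732736] 749
side 1 [0.07931413 0.0841509  0.08900226] 1360Traceback (most recent call last):
  File "<stdin>", line 7, in <module>
    return _quantile_unchecked(
        a, q, axis, out, overwrite_input, method, keepdims, weights)
    return _ureduce(a,
                    func=_quantile_ureduce_func,
    ...<5 lines>...
                    overwrite_input=overwrite_input,
                    method=method)
    r = func(a, **kwargs)
    result = _quantile(arr,
                       quantiles=q,
    ...<2 lines>...
                       out=out,
                       weights=wgt)
    slices_having_nans = np.isnan(arr[-1, ...])
                                  ~~~^^^^^^^^^
IndexError: index -1 is out of bounds for axis 0 with size 0
```

The bin pose agrees between the two cameras to within about 2 mm. I'll lower the reel.

Emit:
send_rows --targets "3 -0.5 25 0; 3 -0.5 55 0; 3 -0.5 85 0; 3 -0.5 115 0; 3 -0.5 140 0; 3 -0.5 157 0; 3 -0.5 166 0; 3 -0.5 166 0" --jaw 0.3

```text
time: 9.82
tcp_pos: [0.5697, 0.1545, 0.094]
eef_rot: [0.616, 0.788, -0.0, -0.0]
ft_force: [0.3, 0.0, 0.4]
grip_width: 0.0538
```

Emit:
send_rows --targets "0 0 2 0; 0 0 4 0; 0 0 6 0; 0 0 8 0; 0 0 8 0" --jaw 0.3

```text
time: 10.45
tcp_pos: [0.5695, 0.1546, 0.086]
eef_rot: [0.616, 0.788, -0.0, -0.0]
ft_force: [-0.2, -0.5, -0.4]
grip_width: 0.054
```

```bash
python3 -c "
from h import *
delta([.5698,.1544,.086],14)
s=env.observe();c=cam('wrist');save(c,'pics/w8.png');np.savez('w8.npz',P=cloud(c,E(c,s)))
c=cam('side');save(c,'pics/s8.png')
from reel import *
reel(np.load('w8.npz')['P'])
"
```

```text
t 10.45 tcp [0.5695 0.1546 0.086 ] yaw 13.93 F [-0.2 -0.5 -0.4] w 0.054 d [-0.2  0.2  0. ] turn -0.001
elev 90.0 d -0.08299999999999993 n 6637
[(-86, 139), (-84, 6637), (-82, 1836), (-80, 263), (-78, 87), (-56, 82), (-54, 682), (-52, 283), (-48, 90), (-46, 84), (-44, 103), (-42, 111), (-40, 115), (-38, 118), (-36, 137), (-34, 164), (-32, 158), (-30, 195), (-28, 212), (-26, 242), (-24, 260), (-22, 238), (-20, 257), (-18, 212), (-16, 223), (-14, 211), (-12, 192), (-10, 183), (-8, 189), (-6, 183), (-4, 188), (-2, 173), (0, 173), (2, 120), (4, 106), (6, 109), (8, 100), (10, 104), (12, 111), (14, 83), (16, 108), (18, 104), (20, 92), (22, 96)]
```

View pics/w8.png

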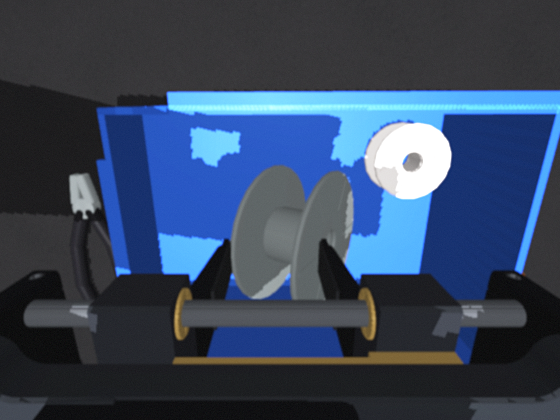

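View pics/s8.png

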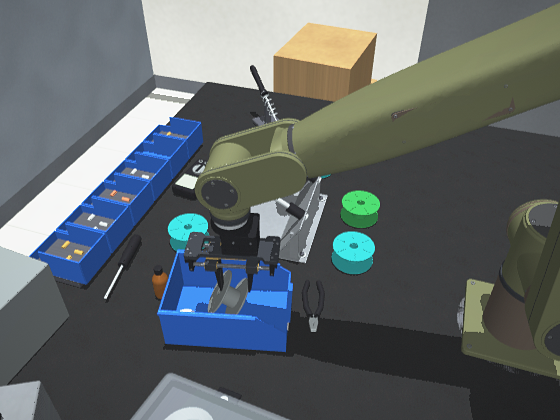

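The reel is inside the bin and its edge is roughly 2 mm above the floor. I'll lower it until contact shows.

Emit:
send_rows --targets "0 0 0.5 0; 0 0 1 0; 0 0 1.5 0; 0 0 2 0" --jaw 0.3

```text
time: 11.05
tcp_pos: [0.5699, 0.1546, 0.0848]
eef_rot: [0.616, 0.788, 0.0, 0.0]
ft_force: [-0.9, 0.5, 4.0]
grip_width: 0.0535
```

Emit:
send_rows --targets "0 0 0.5 0; 0 0 1 0; 0 0 1 0" --jaw 0.3

```text
time: 11.42
tcp_pos: [0.57, 0.1546, 0.0846]
eef_rot: [0.616, 0.788, 0.0, 0.0]
ft_force: [-3.2, -0.3, 6.3]
grip_width: 0.0537
```

Contact at 4–6 N upward. I'll open a little so the reel leans on the rear finger.

Emit:
send_rows --targets "0 0 0 0; 0 0 0 0; 0 0 0 0; 0 0 0 0" --jaw 0.65

```text
time: 11.92
tcp_pos: [0.5695, 0.1546, 0.0829]
eef_rot: [0.616, 0.788, -0.0, -0.0]
ft_force: [0.2, -0.1, -0.0]
grip_width: 0.0619
```

```bash
python3 -c "
from h import *
delta([.5698,.1544,.086],14)
s=env.observe();c=cam('wrist');save(c,'pics/w9.png');np.savez('w9.npz',P=cloud(c,E(c,s)))
c=cam('side')
cv2.imwrite('pics/s9.png',cv2.resize(c['img'][200:360,140:310,::-1],None,fx=3.4,fy=3.4,interpolation=cv2.INTER_CUBIC))
"
```

```text
t 11.93 tcp [0.5695 0.1546 0.0829] yaw 13.92 F [ 0.2 -0.1 -0. ] w 0.0619 d [-0.2  0.2 -3.1] turn -0.001
```

View pics/w9.png

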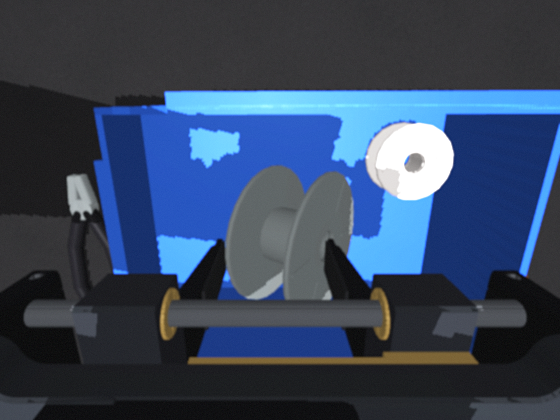

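View pics/s9.png

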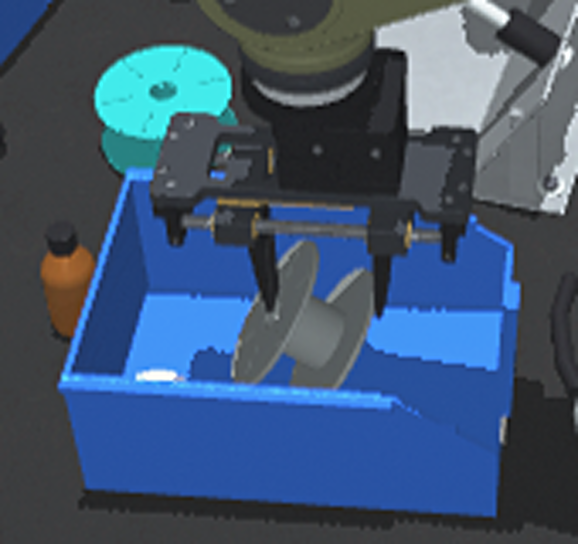

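The reel leans on the rear finger. I'll tip it down towards its flange by widening, lowering and backing off in steps.

Emit:
send_rows --targets "0 0 2 0; 0 0 4 0; 0 0 7 0; 0 0 7 0" --jaw 0.8

```text
time: 12.52
tcp_pos: [0.5694, 0.1546, 0.0758]
eef_rot: [0.616, 0.788, -0.0, -0.0]
ft_force: [-0.2, -0.1, -0.0]
grip_width: 0.0763
```

Emit:
send_rows --targets "0 0 3 0; 0 0 6 0; 0 0 8 0; 0 0 8 0" --jaw 1

```text
time: 13.02
tcp_pos: [0.5695, 0.1546, 0.0679]
eef_rot: [0.616, 0.788, -0.0, -0.0]
ft_force: [-1.1, 0.5, 0.2]
grip_width: 0.0949
```

```bash
python3 -c "
from h import *
delta([.5698,.1544,.086],14)
s=env.observe();c=cam('wrist');save(c,'pics/w10.png')
c=cam('side')
cv2.imwrite('pics/s10.png',cv2.resize(c['img'][200:360,140:310,::-1],None,fx=3.4,fy=3.4,interpolation=cv2.INTER_CUBIC))
"
```

```text
t 13.03 tcp [0.5695 0.1546 0.0679] yaw 13.92 F [-1.1  0.5  0.2] w 0.0949 d [ -0.2   0.2 -18.1] turn -0.001
```

View pics/w10.png

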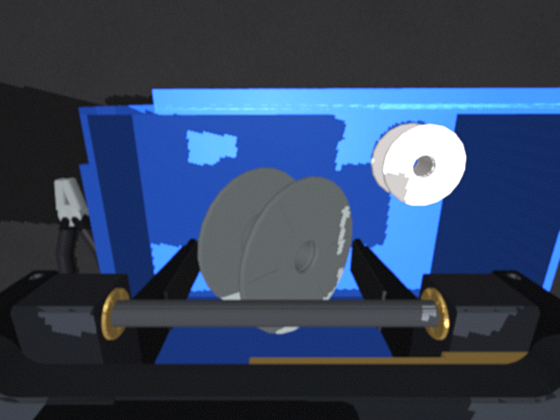

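View pics/s10.png

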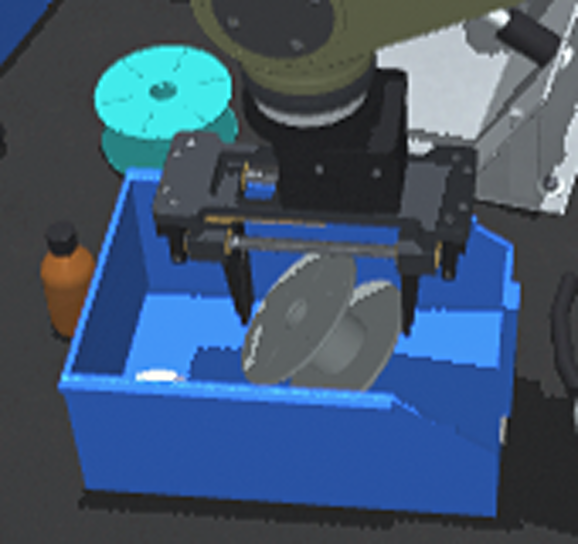

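Emit:
send_rows --targets "0 -3 3 0; 0 -6 6 0; 0 -9 9 0; 0 -12 12 0; 0 -15 14 0; 0 -18 16 0; 0 -18 16 0" --jaw 1

```text
time: 14.0
tcp_pos: [0.5519, 0.1502, 0.052]
eef_rot: [0.616, 0.788, -0.0, -0.0]
ft_force: [-0.1, -0.7, -0.5]
grip_width: 0.0949
```

```bash
python3 -c "
from h import *
delta([.5698,.1544,.086],14)
s=env.observe();c=cam('wrist');save(c,'pics/w11.png')
c=cam('side')
cv2.imwrite('pics/s11.png',cv2.resize(c['img'][200:360,140:310,::-1],None,fx=3.4,fy=3.4,interpolation=cv2.INTER_CUBIC))
"
```

```text
t 14.0 tcp [0.5519 0.1502 0.052 ] yaw 13.92 F [-0.1 -0.7 -0.5] w 0.0949 d [ -0.2  18.4 -34. ] turn -0.001
```

View pics/s11.png

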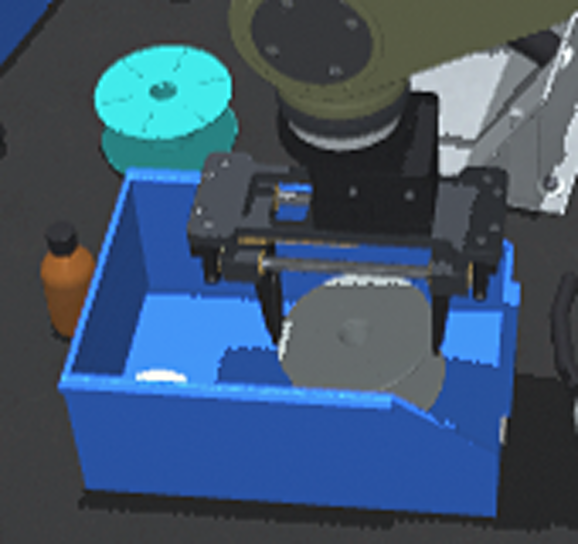

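View pics/w11.png

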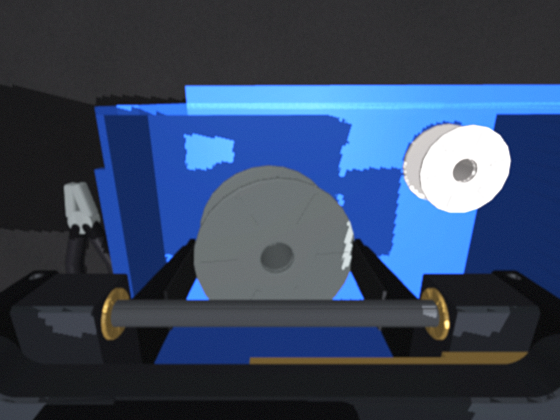

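The reel is now tipped to about 60° and nearly flat. I'll lift slowly so it settles on its flange.

Emit:
send_rows --targets "0 -2 -2 0; 0 -4 -5 0; 0 -4 -9 0; 0 -4 -14 0; 0 -4 -20 0; 0 -4 -30 0; 0 -4 -50 0; 0 -4 -80 0" --jaw 1

```text
time: 15.1
tcp_pos: [0.5479, 0.1492, 0.1332]
eef_rot: [0.616, 0.788, -0.0, -0.0]
ft_force: [0.7, -0.6, 0.4]
grip_width: 0.0952
```

Emit:
send_rows --targets "0 0 -40 0; 0 0 -80 0; 0 0 -120 0; 0 0 -150 0; 0 0 -150 0; 0 0 -150 0" --jaw 1

```text
time: 15.85
tcp_pos: [0.5479, 0.1492, 0.2816]
eef_rot: [0.616, 0.788, -0.0, -0.0]
ft_force: [0.9, 0.1, -0.5]
grip_width: 0.0951
```

```bash
python3 -c "
from h import *
delta([.5698,.1544,.086],14)
s=env.observe();c=cam('wrist');save(c,'pics/w12.png');np.savez('w12.npz',P=cloud(c,E(c,s)))
c=cam('side');save(c,'pics/s12.png')
c=cam('top');save(c,'pics/t12.png');np.savez('t12.npz',P=cloud(c,E(c)))
"
```

```text
t 15.85 tcp [0.5479 0.1492 0.2816] yaw 13.92 F [ 0.9  0.1 -0.5] w 0.0951 d [ -0.3  22.7 195.6] turn -0.001
```

View pics/s12.png

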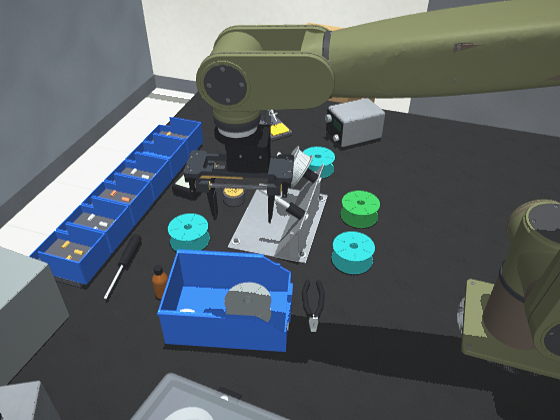

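View pics/w12.png

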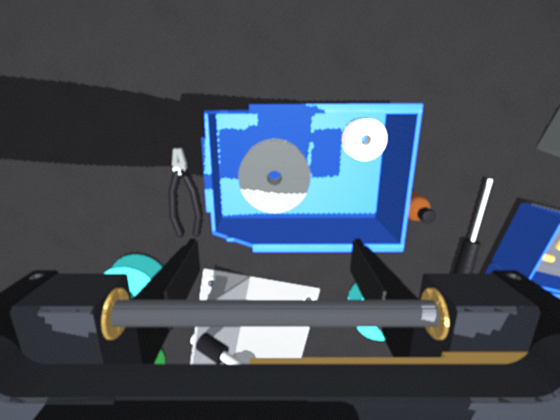

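View pics/t12.png

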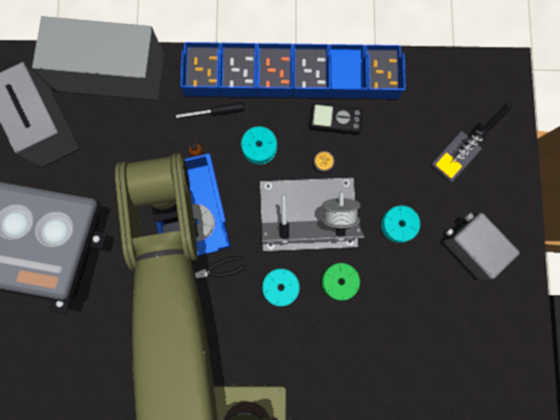

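```bash
python3 - <<'E'
from h import *
P=np.load('w12.npz')['P'];Q=P.reshape(-1,3);Q=Q[np.isfinite(Q[:,0])]
a=np.radians(14);d=Q[:,:2]-[.580,.162];x=d@[np.cos(a),np.sin(a)];y=d@[-np.sin(a),np.cos(a)]
m=(abs(Q[:,2]-.05)<.006)&(x<.05)&(abs(x)<.115)&(abs(y)<.075)
print('reel top z',np.median(Q[m,2]),'x',x[m].min(),x[m].max(),'y',y[m].min(),y[m].max(),m.sum())
b=(abs(Q[:,2]-.105)<.007)&(abs(y)<.07)&(x>.1)&(x<.135);print('back wall',np.median(x[b]))
A=np.load('top0.npz')['P'];B=np.load('t12.npz')['P']
for n,(u0,u1,v0,v1) in {'full':(318,365,195,230),'tin':(310,338,148,174),'bottle':(188,203,142,155)}.items():
    print(n,np.nanmedian(abs(A[v0:v1,u0:u1]-B[v0:v1,u0:u1]).reshape(-1,3),0).round(4))
s=env.observe();print(s['time'],s['ft_force'].round(1)); env.job_done()
E
```

```text
reel top z 0.04963709856352272 x -0.084565764283421 0.014033004271293755 y -0.054403582464215484 0.0450026132510851 3930
back wall 0.12384949190750685
full [0.0004 0.0004 0.0028]
tin [0.0008 0.0003 0.0031]
bottle [0.0009 0.0005 0.0033]
16.0 [ 0.1  0.3 -0.8]
the job is handed in; nothing more can be done
```

The empty reel is lying flat in the blue bin, and I handed the job in at about 16 s of the 42 s allowed.

**What I did:** I pinched the reel across its flanges near the top of the rim. I then slid it about 130 mm up the left spindle, roughly 70 mm past the open end. In the bin I set its edge on the floor (4–6 N contact), tipped it down between the fingers and lifted clear.

**Last checks before handing in:**
- **Empty reel:** its centre is at about x = −35, y = −5 mm in the bin frame. Its top is at 50 mm, which puts the centre about 27 mm above the underside. All three are within limits.
- **Bin:** its back wall reads where it was before, and the bin is upright.
- **Full reel, tin and bottle:** their readings before and after differ by about 3 mm at most, so none of them has moved.
- **Gripper:** it is open and clear, about 0.23 m above the reel, with no significant wrist force.

No check failed. The only disagreement was 1–2 mm between camera heights and the given sizes. I did not measure the reel's speed during its last small drop onto the flange, but I estimate it well below the 1.1 m/s limit.

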